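# Hold the entrance door released from the desk key switch

### The job

A visitor is at the entrance: on the door-release console on the desk, lift the hinged cover over the key switch and fold it right back until it rests on its stops, then take the key with the round head from the key stand, push it fully home into the switch past its sticky wafers (wiggle it if it sticks), and turn it a quarter turn clockwise to the stop. The switch springs back by itself, so finish with the key still gripped and held turned. Leave the other two keys and everything else on the desk where they are.

Things in the scene. Friction and masses are not known exactly. Their poses are not given: they have to be found in the camera images.
- console: Door-release console: grey plastic desk unit 140 x 150 mm (its x by y), deck 38 mm above the desk, fixed. Origin under its centre on the desk, z up; its front edge (x = -70 mm) faces the robot, yaw within 0.2 rad. The key switch, under its cover, is on the left part of the deck (y = +28 mm), speaker slots and call keys on the right.
- keyhole (a point): Centre of the keyway's mouth in the face of the brass lock plug, 45 mm above the desk (console frame x = -36, y = +28 mm), inside a round steel bezel 37 mm across and flush with the face. Axes as the console's. With the lock at rest the keyway is a vertical slot 15.4 mm long along x, 5.4 mm wide along y, over 30 mm deep, its mouth flared by about 2 mm.
- lock (a joint): Angle of the lock plug, rad: 0 at rest, grows clockwise seen from above, hard stop at 1.57; a spring turns it back (0.03 to 0.08 N m). The seated key has 0.1 rad of play before it moves the plug. Two stiff sprung wafers 6 and 14 mm down the keyway resist the key tip (5 to 12 N); easing back or rocking it a few degrees about the vertical helps. They block the plug until both are pushed aside.
- cover_hinge (a point): Middle of the hinge axis of the cover, 50 mm above the desk (console frame x = +4, y = +28 mm); the axis runs along the console's y, on the far side of the keyhole from the robot. Axes as the console's.
- cover_tab (a point): Grip point on the cover's pull tab (moves with it): black tongue 12 mm wide along the hinge axis, 6 mm thick, standing out 30 mm from the middle of the cover's free edge. It is 88 mm from the hinge axis, 12 mm from the tab's end; when shut, 51 mm above the desk and 14 mm before the console's front edge. Axes as the console's when shut. Pinched across its 12 mm it can swivel in the fingers.
- cover (a joint): Angle of the cover (grey hood 64 x 60 mm, 14 mm deep, hides the lock while shut), rad: 0 shut, grows as the tab end swings up and back away from the robot, 2.85 at its stop, resting on two rubber-tipped posts behind the hinge. Light (60 g): it falls shut below about 1.5 rad and falls slowly on to its stop beyond.
- key_stand: Wooden key stand, 128 x 46 x 38 mm, fixed; origin under its centre, long side along its x (which points roughly to the left). Three upright slots 40 mm apart along x hold the three keys in any order, blades down.
- key_round: The key for the switch, upright in the stand: flat black head, a round disc 26 mm across (key's x) and 8 mm thick (y). Origin at the underside of its steel collar (18 mm across, 4 mm high), which rests on the stand's top, 38 mm above the desk, and later on the lock's face; z up, x along the stand's x. Alike both ways round: it works half a turn about, too. 30 g.
- key_round_bow (a point): Centre of the round key's head, 26 mm above the key's origin: the place to grip, across the 8 mm thickness (key's y). Axes as the key's.
- key_round_tip (a point): Lower end of the round key's steel blade, 28 mm below the key's origin. Axes as the key's. The blade is 14 mm wide (x) and 4 mm thick (y), its last 7 mm tapered to 5 x 2.4 mm.
- key_square: Another key, like it but with a square head 30 x 28 mm (blade too narrow to work the switch); stays in the stand. Origin under its collar.
- key_wedge: Another key with a wedge-shaped head, narrow below and 30 mm wide at the top, 28 mm high; stays in the stand. Origin under its collar.
- tape_dispenser: Black tape dispenser, 52 x 160 x 88 mm, loose bystander. Origin under its centre.
- ink_pad: Round ink pad, 70 x 66 x 19 mm, loose bystander. Origin under its centre.
- sticky_pad: Pad of sticky notes, 75 x 75 x 28 mm, loose bystander. Origin under its centre.
- clip: Black binder clip, 32 x 54 x 16 mm, loose bystander lying flat. Origin under its centre.
- eraser: Eraser, 22 x 44 x 13 mm, loose bystander. Origin under its centre.

How it is judged (in metres and radians):
On the way, in this order (a step that is already met when the one before it is completed fails the run):
1. the cover is folded back on its stop (value of joint cover above 2.7 rad), for 0.3 s.
2. the round key is fully home in the switch, not yet turned (z of key_round_tip in the frame of keyhole below -0.0255 m and horizontal distance between key_round_tip and keyhole below 0.003 m and angle between key_round's own z axis and vertical below 0.12 rad and value of joint lock below 0.35 rad), for 0.2 s.
At the end, for the whole second after the job is handed in: The round key is home in the switch (tip at least 25.5 of 28 mm deep, within 3 mm of the axis, upright within 0.12 rad), the lock is held turned beyond 1.4 rad with the fingers still gripping the key, the cover is on its stop (beyond 2.7 rad) and the other two keys are in the stand (z of key_round_tip in the frame of keyhole below -0.0255 m and horizontal distance between key_round_tip and keyhole below 0.003 m and angle between key_round's own z axis and vertical below 0.12 rad and value of joint lock above 1.4 rad and value of joint cover above 2.7 rad and contact force between the fingers and key_round above 1 N and z of each of key_square, key_wedge in the frame of key_stand above 0.035 m); the arm keeps its last pose, push and grip.
It fails at once if one of the other keys is moved or pulled out (distance of any of key_square, key_wedge from where it was at the start of the episode above 0.015 m).
It fails at once if a bystander on the desk is shoved away (distance of any of tape_dispenser, ink_pad, sticky_pad, clip, eraser from where it was at the start of the episode above 0.03 m).
It also fails if it takes over 72 s, if anything falls off the work surface, if the arm or the gripper's body presses on something with over 40 N, if the wrist force passes 120 N, or if a joint passes its speed limit or range.

### The arm

A 6-joint arm with a two-finger parallel gripper is mounted at the origin on a cart in front of the work surface, level with it; the furniture and walls round the work are solid. World frame = base frame: x ahead of the robot, y to its left, z up, the work surface at z = 0. Lengths are in m, angles in degrees, forces in N, time in s.
With the tool pointing down it reaches from about 0.25 to 0.725 m from the base axis. Payload 9.7 kg.
Tool frame: the origin (TCP) lies midway between the tips of the shut fingers; the grasp point (between the pads) lies 19 mm behind it; z points along the fingers, y is the line along which they close (so a half turn about z gives the same grasp; the last joint's range is limited). The gripper opens to 85 mm and grips with 20 to 120 N. Pads are 22 mm wide; open, the fingers measure 114 mm over their backs; the gripper's body (76 mm by 85 mm) begins 54 mm behind the grasp point. The pads swing forward as they close: fully open they stand 13 mm farther back than shut.
Start: joints at [-64.973, 4.979, 10.078, 95.1, 0, 90], TCP at [0.233, -0.498, 0.231] pointing down, gripper open.
Joint ranges: [-179.16, 179.16], [-48.56, 103.87], [-65.8, 70.77], [-126.05, 130.52], [-82.76, 87.17], [-180, 180]. Speed limits (degrees/s): [127.2, 127.2, 147.25, 180, 180, 180].

### API

Orientations are given as [roll, pitch, yaw] about the fixed x, y, z axes, in that order (R = Rz(yaw) Ry(pitch) Rx(roll)).
In Python, from workcell import * gives the robot as it stands.
- The arm moves only by the tool servo_tool, never from a script. Its argument "moves" is a list of rows, each a list of 4 numbers: the shift along the world's x, y, z in shares of 0.75 m (1.0 is 0.75 m), then the turn about the world's z in fractions of the full range, 1 being 4 rad. A call has 1 to 20 rows; each row is the pose to reach, as a shift and turn from the pose commanded when the call began; what a row does not reach only later rows make up. A row lasts 1/12 s, in which the tool goes at most 41.7 mm and 7.16 degrees, less where a joint would pass 70% of its speed; a pose out of reach is approached as far as the arm can. No shift or turn number may pass 1 either way. A call with a gripper value outside its range is refused whole. "claw" is the closure, from 0 (fully open) to 1 (shut), set as the call begins (left out, the last holds). The fingers move at their own pace and stop on an object; "force" is the grip in N (left out, the last holds). Time passes only in rows, so rows that repeat a pose let the fingers close. It gives the time, the measured TCP pose, the force, the opening and the grip force at its end, in the units of the state.
- get_obs(): the state, without advancing time (a new reading comes with each control period).
- camera(name): name is "scene" or "side" or "wrist"; returns the picture (480x640x3 uint8, red, green, blue); there is no depth.
- get_calibration(name): a dict with "fx", "fy", "cx", "cy" (pixels), "rvec" (rotation vector, rad) and "tvec" (3), from world to camera coordinates, as OpenCV has them; the wrist camera has in their place "tool_from_camera" (4x4, takes a point from camera to tool coordinates, whose origin is the TCP and whose axes are the flange's). Camera axes: x right, y down, z forward; pixel columns grow to the right and rows downward; lengths in m; the calibration is good to about 2 mm. The wrist camera is an equidistant fisheye: a pixel r from the principal point sees the ray r / f radians off the axis. A picture is of the moment at which its call begins: read the wrist's pose just before it. get_calibration takes no time and is no camera call.
- job_done(): hands the job in; it is judged then, once.
The state is a dict: "time": time; "q": joint angles; "qd": joint speeds; "joint_efforts": joint torques, N m; "ee_pos": TCP position; "tcp_rot": TCP orientation; "wrist_force": force on the tool from outside, world axes, zero at the start; "torque": the same for the moment, N m; "opening": finger opening in m; "grasp_force": force on a finger pad.
Only numpy, scipy, OpenCV 4.12 (cv2) and the standard library are available. Lean on these libraries where they do the work, as an engineer would, in place of code of your own. Each camera call takes 0.05 s, during which the arm holds its last target. There are 200 camera calls.

## Working session

There is one attempt and no reset: what is moved stays moved. The work goes in short steps, Python scripts to look and compute and a tool call to move; the robot and the scene stay as the last step left them, time stands still between calls to the robot, and variables do not carry over. Pictures are saved under pics/ and viewed, at most 12 in all, crops included, and the job is handed in when it is done.

Besides the shell and the picture viewer there is one more tool, called after "Call:" as a command line: name --pt "numbers of a row" for each row, then --argument value for the rest. servo_tool: Moves the arm, as the interface text tells. Its arguments: {"type":"object","properties":{"moves":{"type":"array","items":{"type":"array","items":{"type":"number"}}},"claw":{"type":"number"},"force":{"type":"number"}},"required":["moves"]}

```bash
mkdir -p pics; ls; cat > h.py <<'E'
from workcell import *
import numpy as np, cv2
from scipy.spatial.transform import Rotation as R
def cal(n):
    c=get_calibration(n); K=np.array([[c['fx'],0,c['cx']],[0,c['fy'],c['cy']],[0,0,1.]])
    return K,np.array(c['rvec'],float).reshape(3),np.array(c['tvec'],float).reshape(3)
def ray(n,uv):
    K,r,t=cal(n); Rm=R.from_rotvec(r).as_matrix()
    d=Rm.T@np.linalg.solve(K,[uv[0],uv[1],1.]); return -Rm.T@t,d
def onz(n,uv,z):
    o,d=ray(n,uv); return o+d*(z-o[2])/d[2]
def proj(n,P):
    K,r,t=cal(n); return cv2.projectPoints(np.array(P,float).reshape(-1,1,3),r,t,K,None)[0].reshape(-1,2)
def tri(a,ua,b,ub):
    o1,d1=ray(a,ua);o2,d2=ray(b,ub);d1/=np.linalg.norm(d1);d2/=np.linalg.norm(d2)
    s=np.linalg.lstsq(np.c_[d1,-d2],o2-o1,rcond=None)[0];p=o1+d1*s[0];q=o2+d2*s[1]
    return (p+q)/2,np.linalg.norm(p-q)
def wray(uv,obs):
    c=get_calibration('wrist');x=(uv[0]-c['cx'])/c['fx'];y=(uv[1]-c['cy'])/c['fy'];th=np.hypot(x,y)
    d=np.array([x/th*np.sin(th),y/th*np.sin(th),np.cos(th)]);T=np.array(c['tool_from_camera'])
    Rt=R.from_euler('xyz',obs['tcp_rot'],degrees=True).as_matrix()
    return Rt@T[:3,3]+np.array(obs['ee_pos']),Rt@T[:3,:3]@d
def wz(uv,obs,z):
    o,d=wray(uv,obs);return o+d*(z-o[2])/d[2]
def save(n,f):
    im=camera(n);cv2.imwrite('pics/'+f,im[:,:,::-1]);return im
E
python3 - <<'E'
from h import *
o=get_obs();print(o)
for n in('scene','side','wrist'): save(n,n+'0.png');print(n,get_calibration(n))
E
```

```text
pics
{'time': 0.0, 'q': array([-6.49737195e+01,  5.01348580e+00,  1.00332549e+01,  9.51005721e+01,
       -1.06623696e-03,  9.00002985e+01]), 'qd': array([-0.09710762, -0.01145531, -0.07383988,  0.03655238,  0.03648139,
       -0.05408246]), 'joint_efforts': array([ 3.92955571e-04, -5.20385814e+01,  4.64807332e+01,  1.60393986e-02,
        2.11120806e-05, -2.35572116e-05]), 'ee_pos': array([ 0.23256175, -0.49814616,  0.23054945]), 'tcp_rot': array([-1.79919197e+02,  1.06665688e-03,  2.50259835e+01]), 'wrist_force': array([ 0.70391381, -0.1758598 , -0.20061904]), 'torque': array([-0.04905979,  0.0173107 , -0.0346047 ]), 'grasp_force': 0.0, 'opening': 0.085241732810375}
scene {'fx': 583.6669242979744, 'fy': 583.6669242979744, 'cx': 324.1594503931515, 'cy': 246.83884690376775, 'rvec': array([ 2.32905981, -0.73405283,  0.26683032]), 'tvec': array([-0.28720088,  0.42078642,  0.71890369])}
side {'fx': 543.8694487589737, 'fy': 543.8694487589737, 'cx': 320.0468795909437, 'cy': 238.99327062686785, 'rvec': array([ 0.73003741, -2.40757978,  1.39599416]), 'tvec': array([0.55681646, 0.09354561, 0.97272063])}
wrist {'fx': 371.64829954431775, 'fy': 371.64829954431775, 'cx': 320.1722118572496, 'cy': 241.45101972072356, 'tool_from_camera': array([[ 6.08043747e-04, -9.58888442e-01, -2.83782640e-01,
         7.33570590e-02],
       [ 9.99999784e-01,  6.53939122e-04, -6.69915867e-05,
        -9.93929063e-04],
       [ 2.49814028e-04, -2.83782538e-01,  9.58888632e-01,
        -1.42238402e-01],
       [ 0.00000000e+00,  0.00000000e+00,  0.00000000e+00,
         1.00000000e+00]])}
```

View pics/scene0.png

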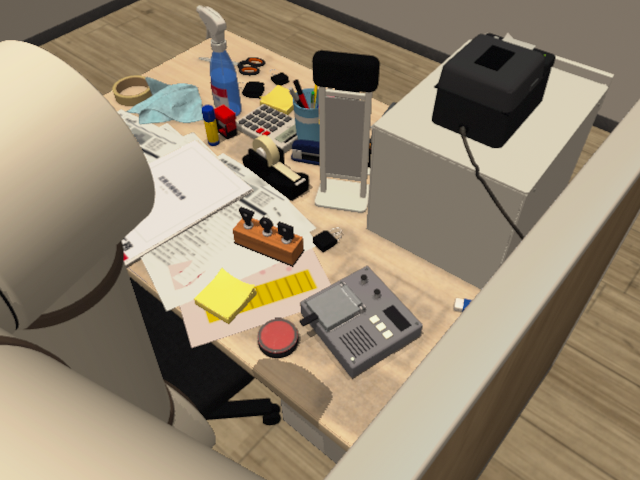

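View pics/side0.png

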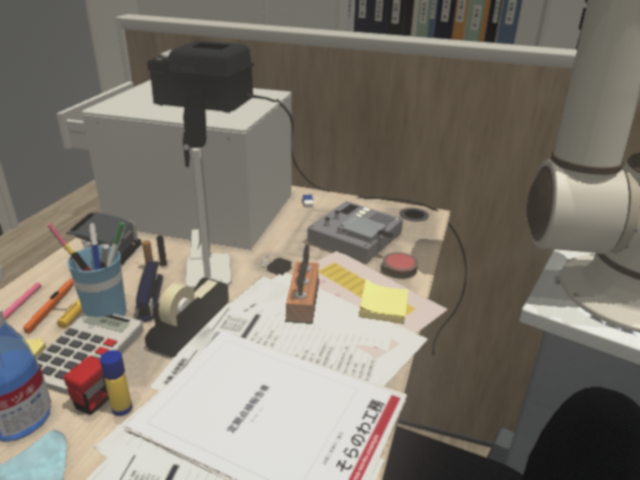

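The scene shows the console around (360,320) with its tab at (307,321), the key stand around (268,240), the ink pad at (278,337), the sticky notes at (225,295) and the clip at (325,240). I'll enlarge that part.

```bash
python3 - <<'E'
import cv2
im=cv2.imread('pics/scene0.png')[200:380,225:425]
cv2.imwrite('pics/c1.png',cv2.resize(im,(660,594),interpolation=cv2.INTER_CUBIC))
from h import *
for n,uv,z in [('console c',(360,315),.038),('stand',(268,235),.038),('ink',(278,333),.019),('sticky',(225,293),.028),('clip',(325,240),.01),('tape',(275,170),.05)]: print(n,onz('scene',uv,z).round(3))
E
```

```text
console c [0.499 0.113 0.038]
stand [0.469 0.347 0.038]
ink [0.379 0.171 0.019]
sticky [0.345 0.284 0.028]
clip [0.56  0.299 0.01 ]
tape [0.565 0.478 0.05 ]
```

View pics/c1.png

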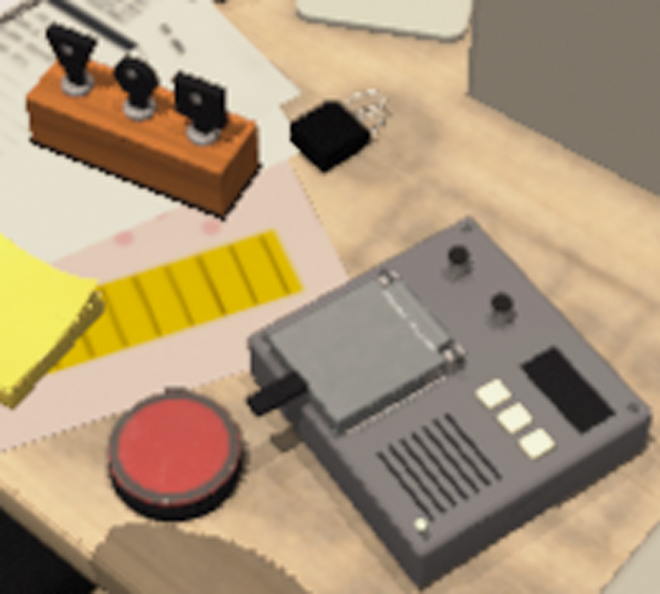

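The round key is the middle one, its head at crop (136,76). The console deck's corners are at about crop (250,345), (470,222), (650,410) and (420,557), and the tab is at (275,392). Before moving I'll check where the partition is.

```bash
python3 - <<'E'
from h import *
f=lambda u,v:(225+u/3.3,200+v/3.3)
for k,u in dict(FL=(250,345),BL=(470,222),BR=(650,410),FR=(420,557)).items(): print(k,onz('scene',f(*u),.038).round(3))
print('tab',onz('scene',f(275,392),.052).round(3))
for k,u in dict(wedge=(70,50),round=(136,78),square=(200,100)).items(): print(k,onz('scene',f(*u),.064).round(3))
for k,u in dict(wedge=(78,84),round=(140,106),square=(204,132)).items(): print(k,'collar',onz('scene',f(*u),.041).round(3))
print('tcp',proj('scene',[.233,-.498,.231]),proj('side',[.233,-.498,.231]))
for uv in [(290,190),(450,210)]: print('desk edge',onz('side',uv,0).round(3))
# partition: intersect top edges seen in both views: scene line (640,95)-(330,480); side line (120,20)-(570,60)
for uv in [(640,95),(480,295),(335,475)]:
    o,d=ray('scene',uv)
    for y in(-.1,-.2,-.4,-.6):
        p=o+d*(y-o[1])/d[1]; print(uv,y,p.round(2),proj('side',p)[0].round())
E
```

```text
FL [0.433 0.185 0.038]
BL [0.569 0.185 0.038]
BR [0.569 0.043 0.038]
FR [0.431 0.042 0.038]
tab [0.422 0.147 0.052]
wedge [0.451 0.39  0.064]
round [0.47  0.351 0.064]
square [0.489 0.317 0.064]
wedge collar [0.451 0.385 0.041]
round collar [0.47  0.351 0.041]
square collar [0.489 0.315 0.041]
tcp [[ 626.33001952 1013.16522189]] [[581.16018497  84.07298428]]
desk edge [0.743 0.011 0.   ]
desk edge [ 0.387 -0.115  0.   ]
(640, 95) -0.1 [ 0.61 -0.1   0.53] [377. -58.]
(640, 95) -0.2 [ 0.37 -0.2   0.68] [ 530. -150.]
(640, 95) -0.4 [-0.1  -0.4   0.97] [ 974. -418.]
(640, 95) -0.6 [-0.57 -0.6   1.27] [1802. -918.]
(480, 295) -0.1 [ 0.47 -0.1   0.35] [433.  45.]
(480, 295) -0.2 [ 0.31 -0.2   0.59] [559. -93.]
(480, 295) -0.4 [-0.02 -0.4   1.07] [ 938. -508.]
(480, 295) -0.6 [-0.35 -0.6   1.55] [ 1710. -1352.]
(335, 475) -0.1 [ 0.3  -0.1   0.14] [499. 163.]
(335, 475) -0.2 [ 0.22 -0.2   0.49] [593. -25.]
(335, 475) -0.4 [ 0.07 -0.4   1.18] [ 892. -620.]
(335, 475) -0.6 [-0.08 -0.6   1.88] [ 1566. -1963.]
```

The start pose is behind the partition, whose top is at about z = 0.35. I'll rise and retract first, then cross over it.

Units first: shifts go in shares of 0.75 m and turns go in shares of 4 rad. So 26 cm / 75 = 0.3467, 24 cm / 75 = 0.32.

Call:
servo_tool --pt "-0.0133 0.0267 0.0533 0" --pt "-0.0267 0.0533 0.1067 0" --pt "-0.04 0.08 0.16 0" --pt "-0.0533 0.12 0.2133 0" --pt "-0.0667 0.16 0.2667 0" --pt "-0.08 0.1867 0.32 0" --pt "-0.0933 0.2133 0.3467 0" --pt "-0.0933 0.2133 0.3467 0" --claw 0

```text
time: 0.82
ee_pos: [0.1615, -0.3357, 0.4951]
tcp_rot: [179.8, -0.0, 25.0]
wrist_force: [0.0, 1.1, -0.6]
opening: 0.0853
grasp_force: 0.0
```

Scaled: 56 cm / 75 = 0.7467, 54 cm / 75 = 0.72, -0.05 rad / 4 = -0.0125.

Call:
servo_tool --pt "0.0267 0.0467 0 -0.0125" --pt "0.0533 0.0933 0 -0.025" --pt "0.08 0.14 0 -0.0375" --pt "0.1067 0.1867 0 -0.05" --pt "0.1333 0.2333 0 -0.0625" --pt "0.16 0.28 0 -0.075" --pt "0.1867 0.3267 0 -0.0875" --pt "0.2133 0.3733 0 -0.1" --pt "0.2333 0.42 0 -0.1093" --pt "0.2533 0.4667 0 -0.1093" --pt "0.28 0.5133 0 -0.1093" --pt "0.3067 0.56 0 -0.1093" --pt "0.3333 0.6 -0.0267 -0.1093" --pt "0.36 0.64 -0.0667 -0.1093" --pt "0.3867 0.68 -0.1067 -0.1093" --pt "0.4 0.72 -0.1467 -0.1093" --pt "0.4 0.7467 -0.2 -0.1093" --pt "0.4 0.7467 -0.2533 -0.1093" --pt "0.4 0.7467 -0.28 -0.1093" --pt "0.4 0.7467 -0.28 -0.1093" --claw 0.4

```text
time: 2.48
ee_pos: [0.4547, 0.0277, 0.3565]
tcp_rot: [-178.5, 0.1, 2.6]
wrist_force: [0.1, 0.7, -0.0]
opening: 0.0513
grasp_force: 0.0
```

```bash
python3 - <<'E'
from h import *
import pickle
o=get_obs();print(o['time'],o['ee_pos'],o['tcp_rot'],o['opening'],o['wrist_force'])
im=save('wrist','w1.png');pickle.dump(o,open('w1.pkl','wb'))
E
```

```text
2.4833 [0.45466386 0.02771064 0.35651256] [-1.78458242e+02  1.11921299e-01  2.57871495e+00] 0.051254966857582865 [ 0.10846042  0.69041222 -0.0164174 ]
```

View pics/w1.png

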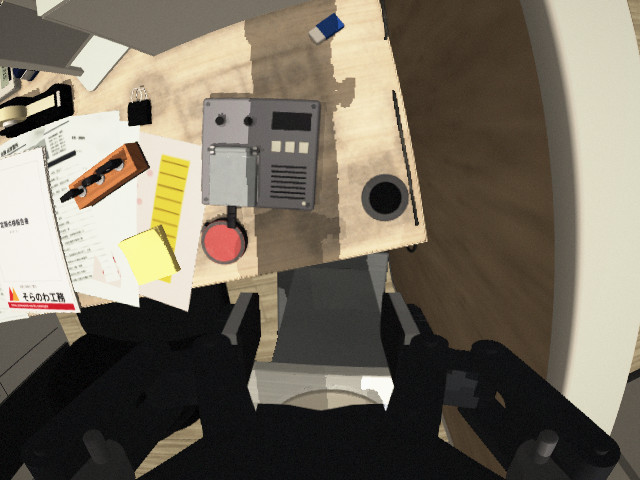

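The arm was still on its way (speed-limited). The wrist view shows the console at (260,155), the tab at (232,215), the stand at (105,178) and the ink pad at (224,241). I'll go on to a viewpoint between the console and the stand.

Scaled: 17 cm / 75 = 0.2267, -3.5 cm / 75 = -0.0467.

Call:
servo_tool --pt "-0.0133 0.0533 -0.0267 0" --pt "-0.0267 0.1067 -0.0533 0" --pt "-0.04 0.16 -0.08 0" --pt "-0.0467 0.2 -0.1067 0" --pt "-0.0467 0.2267 -0.12 0" --pt "-0.0467 0.2267 -0.12 0" --pt "-0.0467 0.2267 -0.12 0" --pt "-0.0467 0.2267 -0.12 0"

```text
time: 3.2
ee_pos: [0.4334, 0.0582, 0.2775]
tcp_rot: [-176.7, 0.1, 5.5]
wrist_force: [0.2, -0.0, -0.1]
opening: 0.0515
grasp_force: 0.0
```

```bash
python3 - <<'E'
from h import *
import pickle
o=get_obs();print(o['time'],o['ee_pos'],o['tcp_rot'],o['q'],o['opening'],o['wrist_force'])
im=save('wrist','w2.png');pickle.dump(o,open('w2.pkl','wb'))
c=im[0:340,60:500,::-1];cv2.imwrite('pics/w2c.png',cv2.resize(c,None,fx=1.76,fy=1.76,interpolation=cv2.INTER_CUBIC))
E
```

```text
3.2 [0.4334247  0.05821172 0.27753961] [-1.76671349e+02  8.35191387e-02  5.53760967e+00] [  5.48088433  -8.97368827   1.68123274 100.74173933   3.32856706
 179.94317887] 0.051486717473538245 [ 0.15995806 -0.03749943 -0.09719841]
```

View pics/w2c.png

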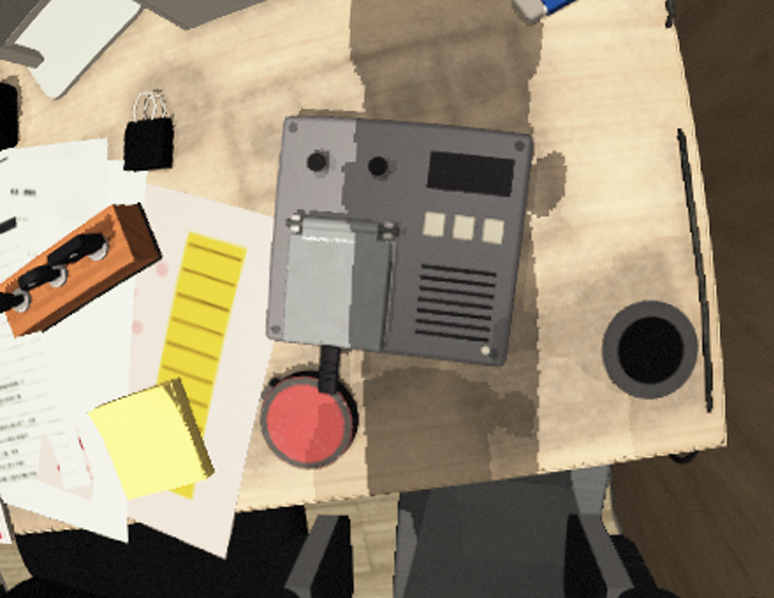

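The pose is held up by joint 6 at its limit (yaw = q1 + 180 − q6), so I'll work at tool yaws around 90–180° instead. The crop shows the deck corners at (268,340), (287,118), (531,137) and (503,363), and the tab running from (331,347) to (328,392). The collars are at (98,247), (57,275) and (22,298).

```bash
python3 - <<'E'
from h import *
import pickle
o=pickle.load(open('w2.pkl','rb'))
f=lambda u,v:(60+u/1.76,v/1.76)
P={k:wz(f(*u),o,.038)for k,u in dict(FL=(268,340),BL=(287,118),BR=(531,137),FR=(503,363)).items()}
for k in P:print(k,P[k].round(4))
print('sizes',[np.linalg.norm(P[a]-P[b]).round(4) for a,b in('FL BL'.split(),'BL BR'.split(),'BR FR'.split(),'FR FL'.split())])
c=sum(P.values())/4
x=(P['BL']-P['FL']+P['BR']-P['FR']);y=(P['FL']-P['FR']+P['BL']-P['BR'])
print('c',c.round(4),'yaw',np.degrees([np.arctan2(x[1],x[0]),np.arctan2(-y[0],y[1])]))
for k,u,z in [('tabend',(328,392),.054),('tabroot',(331,347),.054),('sq',(98,247),.042),('rd',(57,275),.042),('wd',(22,298),.042),('ink',(309,418),.019)]:print(k,wz(f(*u),o,z).round(4))
for n in('BL','BR'):print(n,proj('scene',P[n]))
E
```

```text
FL [0.4326 0.1915 0.038 ]
BL [0.5694 0.189  0.038 ]
BR [0.567  0.0446 0.038 ]
FR [0.4328 0.0466 0.038 ]
sizes [np.float64(0.1367), np.float64(0.1444), np.float64(0.1342), np.float64(0.1449)]
c [0.5004 0.1179 0.038 ] yaw [-0.94535615 -0.43973472]
tabend [0.4078 0.1473 0.054 ]
tabroot [0.435  0.1469 0.054 ]
sq [0.4871 0.3164 0.042 ]
rd [0.4677 0.352  0.042 ]
wd [0.4508 0.3859 0.042 ]
ink [0.3794 0.1681 0.019 ]
BL [[365.86501966 265.60299543]]
BR [[420.258851   323.97188698]]
```

Scaled: 13 cm / 75 = 0.1733, 11 cm / 75 = 0.1467, 2.4 rad / 4 = 0.6.

Call:
servo_tool --pt "-0.0467 0.0533 0 0.03" --pt "-0.0933 0.1067 0 0.06" --pt "-0.12 0.1467 0 0.09" --pt "-0.1333 0.1733 0 0.12" --pt "-0.1333 0.1733 0 0.15" --pt "-0.1333 0.1733 0 0.18" --pt "-0.1333 0.1733 0 0.21" --pt "-0.1333 0.1733 0 0.24" --pt "-0.1333 0.1733 0 0.27" --pt "-0.1333 0.1733 0 0.3" --pt "-0.1333 0.1733 0 0.33" --pt "-0.1333 0.1733 0 0.36" --pt "-0.1333 0.1733 0 0.39" --pt "-0.1333 0.1733 0 0.42" --pt "-0.1333 0.1733 0 0.45" --pt "-0.1333 0.1733 0 0.48" --pt "-0.1333 0.1733 0 0.51" --pt "-0.1333 0.1733 0 0.54" --pt "-0.1333 0.1733 0 0.57" --pt "-0.1333 0.1733 0 0.6"

```text
time: 4.92
ee_pos: [0.3338, 0.1885, 0.2783]
tcp_rot: [-176.7, 0.1, 143.4]
wrist_force: [0.7, -0.2, -0.1]
opening: 0.051
grasp_force: 0.0
```

Scaled: -15 cm / 75 = -0.2, -13 cm / 75 = -0.1733, 0.64 rad / 4 = 0.16.

Call:
servo_tool --pt "0.0133 -0.0067 0 0.03" --pt "0.0267 -0.0133 -0.0133 0.06" --pt "0.04 -0.0267 -0.04 0.09" --pt "0.0533 -0.04 -0.0667 0.12" --pt "0.0667 -0.0533 -0.0933 0.15" --pt "0.08 -0.056 -0.12 0.16" --pt "0.112 -0.056 -0.1467 0.16" --pt "0.112 -0.056 -0.1733 0.16" --pt "0.112 -0.056 -0.2 0.16" --pt "0.112 -0.056 -0.2 0.16" --pt "0.112 -0.056 -0.2 0.16"

```text
time: 5.83
ee_pos: [0.4172, 0.1462, 0.1279]
tcp_rot: [-176.6, 0.0, 179.7]
wrist_force: [-0.2, 0.9, 0.9]
opening: 0.0514
grasp_force: 0.0
```

```bash
python3 - <<'E'
from h import *
import pickle
o=get_obs();print(o['time'],o['ee_pos'],o['tcp_rot'],o['q'],o['opening'],o['wrist_force'])
im=save('wrist','w3.png');pickle.dump(o,open('w3.pkl','wb'))
E
```

```text
5.8333 [0.41719482 0.14621455 0.12785936] [-1.76636055e+02  8.28609762e-03  1.79729556e+02] [ 21.3316585   -9.41581313 -15.35826374  85.28954608  -3.13047792
  21.63601229] 0.05138051777648013 [-0.18856737  0.94925258  0.94636166]
```

View pics/w3.png

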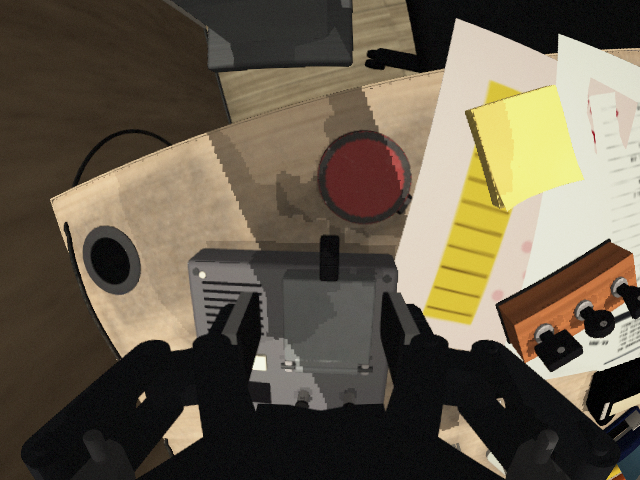

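The wrist view from above shows the tab from (329,236) to (329,280), the ink pad at (364,177) and the stand on the right, with the round collar near (590,312).

```bash
python3 - <<'E'
from h import *
import pickle
o=pickle.load(open('w3.pkl','rb'))
for k,u,z in [('tabend',(329.5,236),.054),('tabroot',(329.5,279),.054),('FRc',(191,254),.038),('FLc',(396,258),.038),('rd',(590,312),.042),('ink',(364,177),.019)]:print(k,wz(u,o,z).round(4))
Rt=R.from_euler('xyz',o['tcp_rot'],degrees=True).as_matrix();print(Rt.round(3))
E
```

```text
tabend [0.4061 0.1491 0.054 ]
tabroot [0.4341 0.1492 0.054 ]
FRc [0.4248 0.0515 0.038 ]
FLc [0.4251 0.1927 0.038 ]
rd [0.4697 0.3607 0.042 ]
ink [0.3742 0.1712 0.019 ]
[[-1.     0.005 -0.   ]
 [ 0.005  0.998 -0.059]
 [-0.    -0.059 -0.998]]
```

Scaled: -9.2 cm / 75 = -0.1227, -8 cm / 75 = -0.1067.

Call:
servo_tool --pt "-0.004 0.0013 -0.04 0" --pt "-0.004 0.0013 -0.08 0" --pt "-0.004 0.0013 -0.1067 0" --pt "-0.004 0.0013 -0.1227 0" --pt "-0.004 0.0013 -0.1227 0" --pt "-0.004 0.0013 -0.1227 0"

```text
time: 6.38
ee_pos: [0.415, 0.1477, 0.0372]
tcp_rot: [-176.7, 0.1, 179.8]
wrist_force: [-0.4, -0.1, -0.5]
opening: 0.0509
grasp_force: 0.0
```

Call:
servo_tool --pt "0 0 0 0" --pt "0 0 0 0" --pt "0 0 0 0" --pt "0 0 0 0" --pt "0 0 0 0" --pt "0 0 0 0" --claw 1 --force 25

```text
time: 6.88
ee_pos: [0.4152, 0.1467, 0.0371]
tcp_rot: [-176.6, 0.2, 179.7]
wrist_force: [-1.2, -7.3, 6.3]
opening: 0.0108
grasp_force: 26.1
```

Scaled: 7.01 cm / 75 = 0.0935, 6.1 cm / 75 = 0.0813.

Call:
servo_tool --pt "0.0013 -0.0013 0.0179 0" --pt "0.0053 -0.0013 0.0352 0" --pt "0.0119 -0.0013 0.0519 0" --pt "0.0208 -0.0013 0.0673 0" --pt "0.032 -0.0013 0.0813 0" --pt "0.0452 -0.0013 0.0935 0" --pt "0.0452 -0.0013 0.0935 0"

```text
time: 7.47
ee_pos: [0.4497, 0.1463, 0.1077]
tcp_rot: [-176.7, 0.2, 179.7]
wrist_force: [-6.0, -2.9, 4.7]
opening: 0.0113
grasp_force: 29.3
```

Scaled: 10.08 cm / 75 = 0.1344, 8.87 cm / 75 = 0.1183.

Call:
servo_tool --pt "0.0148 0 0.01 0" --pt "0.0309 0 0.0177 0" --pt "0.048 0 0.0229 0" --pt "0.0657 0 0.0256 0" --pt "0.0836 0 0.0255 0" --pt "0.1012 0 0.0228 0" --pt "0.1183 0 0.0173 0" --pt "0.1344 0 0.0096 0" --pt "0.1344 0 0.0096 0"

```text
time: 8.22
ee_pos: [0.5517, 0.1445, 0.1136]
tcp_rot: [-176.5, 0.3, 179.6]
wrist_force: [4.3, -12.5, 9.1]
opening: 0.0111
grasp_force: 32.2
```

Scaled: -12 cm / 75 = -0.16, -11 cm / 75 = -0.1467, -1.07 rad / 4 = -0.2675.

Call:
servo_tool --pt "0 0 0 0" --pt "0 0 0 0" --pt "0 0 0 0" --pt "0 0 0 0" --pt "0 0 0.0267 0" --pt "0 0 0.0667 0" --pt "0 0 0.1067 0" --pt "-0.04 0.0267 0.1333 -0.025" --pt "-0.08 0.0667 0.1333 -0.05" --pt "-0.12 0.1067 0.1333 -0.075" --pt "-0.1467 0.1333 0.1333 -0.1" --pt "-0.16 0.16 0.1333 -0.125" --pt "-0.16 0.16 0.1333 -0.15" --pt "-0.16 0.16 0.1333 -0.175" --pt "-0.16 0.16 0.1333 -0.2" --pt "-0.16 0.16 0.1333 -0.225" --pt "-0.16 0.16 0.1333 -0.25" --pt "-0.16 0.16 0.1333 -0.2675" --pt "-0.16 0.16 0.1333 -0.2675" --claw 0.4

```text
time: 9.8
ee_pos: [0.4289, 0.2666, 0.2131]
tcp_rot: [-176.7, 0.1, 118.3]
wrist_force: [-0.4, -0.6, 0.9]
opening: 0.0511
grasp_force: 0.0
```

```bash
python3 - <<'E'
from h import *
import pickle
o=get_obs();print(o['time'],o['ee_pos'],o['tcp_rot'],o['q'],o['opening'],o['wrist_force'])
im=save('wrist','w4.png');pickle.dump(o,open('w4.pkl','wb'))
E
```

```text
9.8 [0.42888898 0.26659925 0.21311991] [-1.76666161e+02  6.78291172e-02  1.18276716e+02] [31.7882321   1.85206088  4.69786111 96.17753659  0.13649254 93.50952005] 0.051114039012319805 [-0.43915668 -0.64263796  0.88146731]
```

View pics/w4.png

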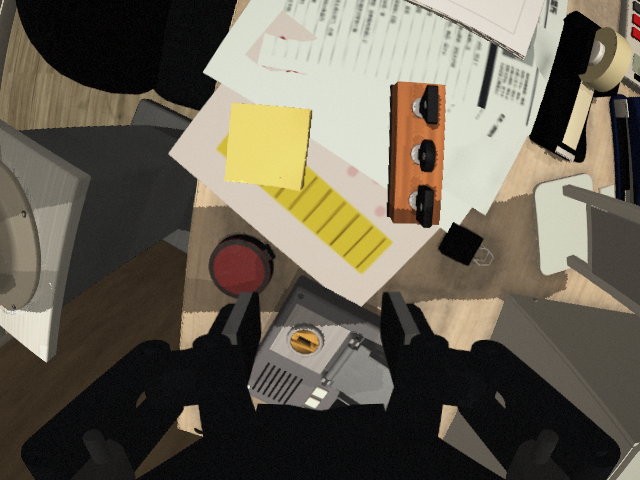

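The cover is folded back. The lock face is at (305,342), and the stand is aligned with the view. The round key is in the middle, collar (417,155) and head (428,155), with the others at rows 107 and 206.

```bash
python3 - <<'E'
from h import *
import pickle
o=pickle.load(open('w4.pkl','rb'));im=cv2.imread('pics/w4.png')
hsv=cv2.cvtColor(im,cv2.COLOR_BGR2HSV)
m=cv2.inRange(hsv,(5,140,60),(15,255,255))[60:240,370:460]
n,l,s,c=cv2.connectedComponentsWithStats(m);i=1+np.argmax(s[1:,4]);print('stand bbox',s[i]+np.array([370,60,0,0,0]))
k=cv2.inRange(hsv[60:240,370:460],(0,0,0),(180,255,60));n,l,s,c=cv2.connectedComponentsWithStats(k)
for j in range(1,n):
    if s[j,4]>60:print('dark',s[j]+np.array([370,60,0,0,0]),c[j]+[370,60])
g=cv2.inRange(hsv[310:375,270:345],(15,100,60),(30,255,255));n,l,s,c=cv2.connectedComponentsWithStats(g);i=1+np.argmax(s[1:,4]);print('brass',s[i],c[i]+[270,310]);uv=s[i,:2]+s[i,2:4]/2+[269.5,309.5]
print('keyhole',uv,wz(uv,o,.045).round(4))
for nme,uv,z in [('wd col',(417,107),.042),('rd col',(417,155),.042),('sq col',(417,202),.042),('rd bow top',(431,155),.077),('rd bow',(428,155),.064),('edge a',(394,82),.038),('edge b',(391,220),.038)]:print(nme,wz(uv,o,z).round(4))
E
```

```text
stand bbox [ 390   82   56  143 5130]
dark [387  85   7 135 327] [389.94801223 160.64831804]
dark [419  85  19  39 573] [429.69284468 104.69284468]
dark [418 140  18  32 443] [426.73137698 155.41986456]
dark [416 185  18  43 634] [424.52523659 205.57413249]
dark [443 222  17  18 200] [452.68 232.67]
brass [ 21  20  28  24 491] [304.26680244 341.67617108]
keyhole [304.5 341.5] [0.4654 0.1487 0.045 ]
wd col [0.4457 0.3875 0.042 ]
rd col [0.4659 0.352  0.042 ]
sq col [0.4868 0.3172 0.042 ]
rd bow top [0.4682 0.3558 0.077 ]
rd bow [0.4692 0.3554 0.064 ]
edge a [0.419  0.3969 0.038 ]
edge b [0.476  0.2916 0.038 ]
```

Scaled: -9 cm / 75 = -0.12, 8.6 cm / 75 = 0.1147.

Call:
servo_tool --pt "0.02 0.04 0 0" --pt "0.04 0.08 -0.0267 0" --pt "0.052 0.1147 -0.0533 0" --pt "0.052 0.1147 -0.0933 0" --pt "0.052 0.1147 -0.12 0" --pt "0.052 0.1147 -0.12 0" --pt "0.052 0.1147 -0.12 0"

```text
time: 10.43
ee_pos: [0.4675, 0.3522, 0.1226]
tcp_rot: [-176.5, 0.1, 118.6]
wrist_force: [0.6, -0.7, 1.1]
opening: 0.0516
grasp_force: 0.0
```

```bash
python3 - <<'E'
from h import *
o=get_obs();print(o['time'],o['ee_pos'],o['tcp_rot'])
im=save('wrist','w5.png')[:,:,::-1]
hsv=cv2.cvtColor(im,cv2.COLOR_BGR2HSV)
m=cv2.inRange(hsv,(5,140,60),(15,255,255));n,l,s,c=cv2.connectedComponentsWithStats(m);i=1+np.argmax(s[1:,4]);print(s[i],c[i])
c=im[60:460,170:470];cv2.imwrite('pics/w5c.png',cv2.resize(c,None,fx=1.5,fy=1.5))
E
```

```text
10.4333 [0.46746676 0.35218801 0.12262864] [-1.76543285e+02  9.23161421e-02  1.18558724e+02]
[ 297  149   68  184 8176] [329.3976272  235.84919276]
```

View pics/w5c.png

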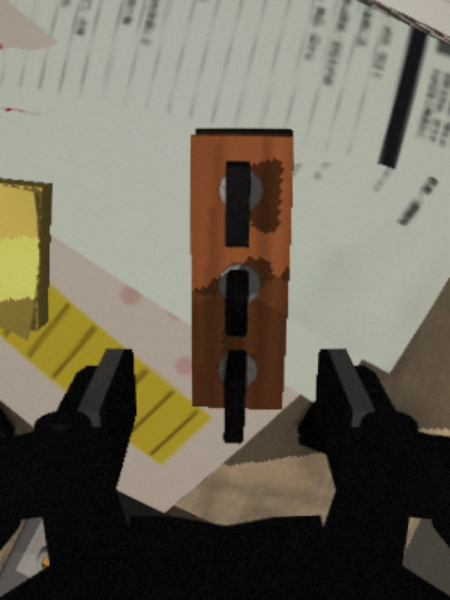

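The keys stand between the open fingers. The round key is in the middle, with its collar at crop (240,283) and its head spanning (236,270–335). I'll check this against the grip point.

```bash
python3 - <<'E'
from h import *
o=get_obs();f=lambda u,v:(170+u/1.5,60+v/1.5)
for n,uv,z in [('col',(240,283),.042),('bow',(236.5,298),.07),('sqcol',(238,370),.042),('wdcol',(240,190),.042)]:
    p=wz(f(*uv),o,z);d=R.from_euler('z',118.4,degrees=True).inv().apply(p-o['ee_pos']);print(n,p.round(4),'rel stand axes',d.round(4))
E
```

```text
col [0.4697 0.3555 0.042 ] rel stand axes [ 0.0019 -0.0028 -0.0822]
bow [0.4679 0.358  0.07  ] rel stand axes [ 0.0049 -0.0024 -0.0542]
sqcol [0.4888 0.3194 0.042 ] rel stand axes [-0.039  -0.0024 -0.0822]
wdcol [0.4506 0.3901 0.042 ] rel stand axes [ 0.0414 -0.0024 -0.0822]
```

Scaled: -7.6 cm / 75 = -0.1013, -7 cm / 75 = -0.0933.

Call:
servo_tool --pt "0.0027 0.0027 -0.0333 0" --pt "0.0027 0.0027 -0.0667 0" --pt "0.0027 0.0027 -0.0933 0" --pt "0.0027 0.0027 -0.1013 0" --pt "0.0027 0.0027 -0.1013 0" --pt "0.0027 0.0027 -0.1013 0"

```text
time: 10.98
ee_pos: [0.4709, 0.3549, 0.0493]
tcp_rot: [-176.8, 0.1, 118.4]
wrist_force: [0.1, 0.2, -0.1]
opening: 0.0515
grasp_force: 0.0
```

Call:
servo_tool --pt "0 0 0 0" --pt "0 0 0 0" --pt "0 0 0 0" --pt "0 0 0 0" --pt "0 0 0 0" --pt "0 0 0 0" --pt "0 0 0 0" --claw 1 --force 40

```text
time: 11.57
ee_pos: [0.4695, 0.3542, 0.0483]
tcp_rot: [-176.6, 0.1, 118.4]
wrist_force: [-5.9, -2.4, 8.4]
opening: 0.0072
grasp_force: 39.3
```

Scaled: -20.6 cm / 75 = -0.2747, -19 cm / 75 = -0.2533, 1.065 rad / 4 = 0.2663.

Call:
servo_tool --pt "0 0 0.0133 0" --pt "0 0 0.0267 0" --pt "0 0 0.0467 0" --pt "0 0 0.0733 0" --pt "0 0 0.1067 0" --pt "0 -0.0267 0.1067 0.0275" --pt "0 -0.06 0.1067 0.055" --pt "0 -0.0933 0.1067 0.0825" --pt "-0.0013 -0.1267 0.1067 0.11" --pt "-0.0027 -0.16 0.1067 0.1375" --pt "-0.004 -0.1933 0.1067 0.165" --pt "-0.004 -0.2267 0.1067 0.1925" --pt "-0.0053 -0.2533 0.1067 0.22" --pt "-0.0053 -0.2747 0.0933 0.2475" --pt "-0.0053 -0.2747 0.08 0.2663" --pt "-0.0053 -0.2747 0.0733 0.2663" --pt "-0.0053 -0.2747 0.0733 0.2663" --pt "-0.0053 -0.2747 0.0733 0.2663"

```text
time: 13.07
ee_pos: [0.4663, 0.1488, 0.1028]
tcp_rot: [-176.7, 0.1, 179.3]
wrist_force: [0.2, -0.0, 0.0]
opening: 0.0073
grasp_force: 39.3
```

```bash
python3 - <<'E'
from h import *
import pickle
o=get_obs();print(o['time'],o['ee_pos'],o['tcp_rot'],o['q'],o['opening'],o['grasp_force'])
im=save('wrist','w6.png');pickle.dump(o,open('w6.pkl','wb'));save('scene','s6.png');save('side','d6.png')
a=cv2.resize(im[200:400,220:420,::-1],None,fx=2.4,fy=2.4,interpolation=cv2.INTER_CUBIC)
s=cv2.imread('pics/s6.png')[230:350,270:350];s=cv2.resize(s,(320,480),interpolation=cv2.INTER_CUBIC)
cv2.imwrite('pics/m6.png',np.hstack([a,s]))
E
```

```text
13.0667 [0.46633217 0.1488409  0.10278401] [-1.76680244e+02  1.03417689e-01  1.79329338e+02] [ 19.53562836  -2.82578145 -12.10294234  81.77360294  -3.150948
  20.23818822] 0.007304627589774686 39.253835678100586
```

View pics/m6.png

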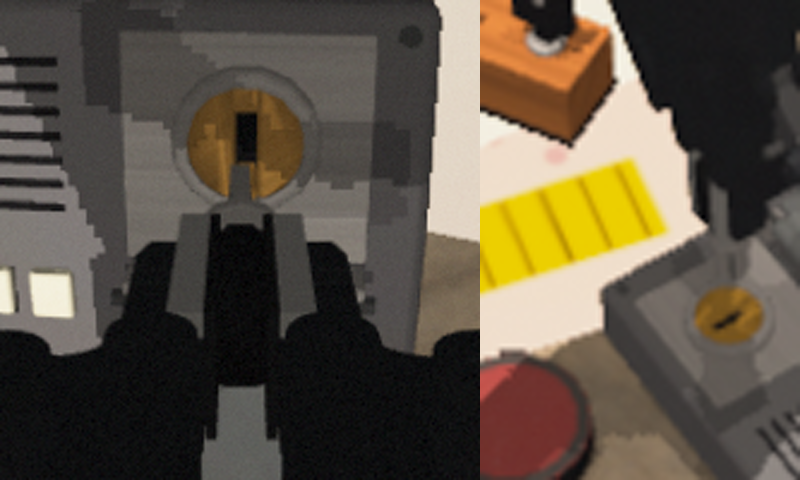

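The wrist view shows the slot at crop (246,137) and the key's tip just in front of it at (241,165). I'll cast rays at the two heights.

```bash
python3 - <<'E'
from h import *
import pickle
o=pickle.load(open('w6.pkl','rb'))
f=lambda u,v:(220+u/2.4,200+v/2.4)
k=wz(f(246,137),o,.045);k2=wz(f(246,141),o,.045)
print('slot',k.round(4),'brass c',k2.round(4))
for z in(.0605,.0625,.0645,):print('tip',z,wz(f(241.5,164),o,z).round(4))
print('collar',wz(f(241,205),o,.0945).round(4), 'bow top', wz(f(242,228),o,.131).round(4))
s=lambda u,v:(270+(u-480)/4,230+v/4)
print('scene slot',onz('scene',s(727,318),.045).round(4),'tip',onz('scene',s(727,270),.0645).round(4),onz('scene',s(727,270),.0605).round(4))
E
```

```text
slot [0.4633 0.1484 0.045 ] brass c [0.4643 0.1484 0.045 ]
tip 0.0605 [0.4643 0.1482 0.0605]
tip 0.0625 [0.4636 0.1483 0.0625]
tip 0.0645 [0.4628 0.1484 0.0645]
collar [0.4595 0.1501 0.0945] bow top [0.4473 0.1524 0.131 ]
scene slot [0.4654 0.144  0.045 ] tip [0.4709 0.1518 0.0645] [0.4726 0.1542 0.0605]
```

Scaled: -2.3 cm / 75 = -0.0307, -2 cm / 75 = -0.0267.

Call:
servo_tool --pt "-0.0013 0 -0.008 0" --pt "-0.0013 0 -0.016 0" --pt "-0.0013 0 -0.0227 0" --pt "-0.0013 0 -0.0267 0" --pt "-0.0013 0 -0.0307 0" --pt "-0.0013 0 -0.0307 0"

```text
time: 13.72
ee_pos: [0.4648, 0.1483, 0.0783]
tcp_rot: [-176.6, 0.0, 179.5]
wrist_force: [-0.3, 0.4, 0.7]
opening: 0.0077
grasp_force: 39.3
```

Scaled: -1.4 cm / 75 = -0.0187, -1.2 cm / 75 = -0.016, -0.05 rad / 4 = -0.0125.

Call:
servo_tool --pt "0 0 -0.004 0.0125" --pt "0 0 -0.008 -0.0125" --pt "0 0 -0.012 0.0125" --pt "0 0 -0.016 -0.0125" --pt "0 0 -0.0187 0.0125" --pt "0 0 -0.0187 0"

```text
time: 14.22
ee_pos: [0.4643, 0.1484, 0.0648]
tcp_rot: [-176.7, -0.0, 179.8]
wrist_force: [-3.4, 2.3, -1.9]
opening: 0.0074
grasp_force: 39.1
```

Scaled: -1 cm / 75 = -0.0133, -0.9 cm / 75 = -0.012, -0.06 rad / 4 = -0.015.

Call:
servo_tool --pt "0 0 -0.0027 0.015" --pt "0 0 -0.0053 -0.015" --pt "0 0 -0.008 0.015" --pt "0 0 -0.0107 -0.015" --pt "0 0 -0.012 0.015" --pt "0 0 -0.0133 -0.01" --pt "0 0 -0.0133 0" --pt "0 0 -0.0133 0"

```text
time: 14.88
ee_pos: [0.4653, 0.1482, 0.0555]
tcp_rot: [-176.6, 0.1, 179.5]
wrist_force: [-1.6, -2.1, 2.1]
opening: 0.0074
grasp_force: 39.6
```

Scaled: -0.3 cm / 75 = -0.004, -0.2 cm / 75 = -0.0027, -0.05 rad / 4 = -0.0125.

Call:
servo_tool --pt "0 0 -0.0013 0.0125" --pt "0 0 -0.0027 -0.0125" --pt "0 0 -0.004 0" --pt "0 0 -0.004 0" --pt "0 0 -0.004 0" --pt "0 0 -0.004 0"

```text
time: 15.38
ee_pos: [0.4655, 0.1481, 0.0548]
tcp_rot: [-176.6, 0.2, 179.4]
wrist_force: [-8.1, -6.1, 22.4]
opening: 0.0071
grasp_force: 42.8
```

```bash
python3 - <<'E'
from h import *
o=get_obs();print(o['ee_pos'],o['wrist_force'],o['torque'])
im=save('wrist','w7.png');a=cv2.resize(im[200:400,220:420,::-1],None,fx=2.4,fy=2.4,interpolation=cv2.INTER_CUBIC)
s=save('scene','s7.png')[230:350,260:380,::-1];s=cv2.resize(s,(320,480)) if 0 else cv2.resize(s[:,:80],(320,480),interpolation=cv2.INTER_CUBIC)
cv2.imwrite('pics/m7.png',np.hstack([a,s]))
E
```

```text
[0.46549963 0.14805509 0.05480653] [-8.11559292 -6.05091002 22.37580871] [-1.35609424  1.81230182 -0.12663432]
```

View pics/m7.png

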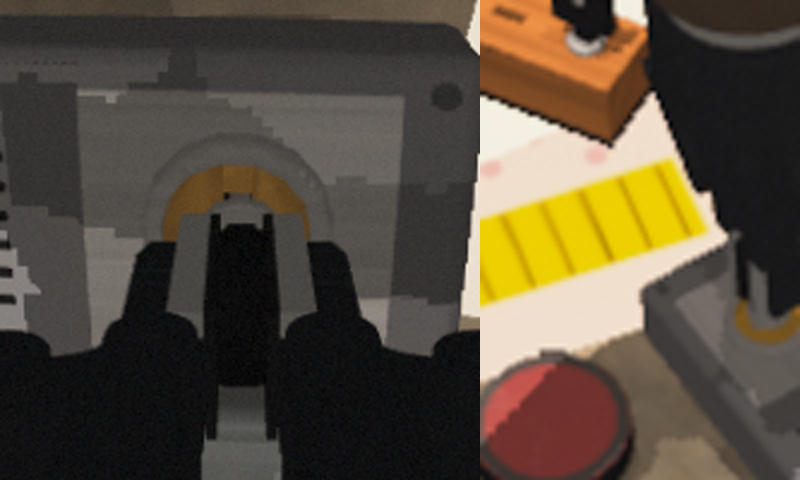

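The collar sits on the lock face, with a firm stop at the expected height, so the key is home. Next I'll turn it clockwise.

Scaled: 0.1 cm / 75 = 0.0013, -0.78 rad / 4 = -0.195.

Call:
servo_tool --pt "0 0 0.0013 0" --pt "0 0 0.0013 0" --pt "0 0 0.0013 -0.02" --pt "0 0 0.0013 -0.045" --pt "0 0 0.0013 -0.07" --pt "0 0 0.0013 -0.095" --pt "0 0 0.0013 -0.12" --pt "0 0 0.0013 -0.145" --pt "0 0 0.0013 -0.17" --pt "0 0 0.0013 -0.195" --pt "0 0 0.0013 -0.195" --force 70

```text
time: 16.4
ee_pos: [0.4662, 0.1476, 0.055]
tcp_rot: [-176.7, 0.3, 134.3]
wrist_force: [-1.5, -7.0, 13.9]
opening: 0.007
grasp_force: 69.5
```

Scaled: -0.9 rad / 4 = -0.225.

Call:
servo_tool --pt "0 0 0 -0.025" --pt "0 0 0 -0.05" --pt "0 0 0 -0.075" --pt "0 0 0 -0.1" --pt "0 0 0 -0.125" --pt "0 0 0 -0.15" --pt "0 0 0 -0.175" --pt "0 0 0 -0.2" --pt "0 0 0 -0.215" --pt "0 0 0 -0.225" --pt "0 0 0 -0.225" --pt "0 0 0 -0.225"

```text
time: 17.4
ee_pos: [0.4661, 0.1467, 0.055]
tcp_rot: [-176.9, 0.3, 83.1]
wrist_force: [-1.9, -11.6, 14.5]
opening: 0.0071
grasp_force: 69.6
```

```bash
python3 - <<'E'
from h import *
o=get_obs();print(o['ee_pos'],o['tcp_rot'],o['wrist_force'],o['torque'],o['grasp_force'])
E
```

```text
[0.46614604 0.14673106 0.05499825] [-176.8616978     0.26220066   83.09488772] [ -1.90914511 -11.58398521  14.53287469] [-2.79023369  0.35611013  0.15654434] 69.58140850067139
```

Scaled: -0.05 cm / 75 = -0.0007, -0.06 rad / 4 = -0.015.

Call:
servo_tool --pt "0 -0.0007 0 -0.0075" --pt "0 -0.0007 0 -0.015" --pt "0 -0.0007 0 -0.015" --pt "0 -0.0007 0 -0.015"

```text
time: 17.73
ee_pos: [0.466, 0.1467, 0.055]
tcp_rot: [-176.8, 0.2, 79.7]
wrist_force: [-2.2, -10.2, 14.0]
opening: 0.0069
grasp_force: 69.6
```

```bash
python3 - <<'E'
from h import *
o=get_obs();print(o['ee_pos'],o['tcp_rot'],o['wrist_force'],o['torque'],o['grasp_force'])
K,_,_=cal('scene')
s=save('scene','s8.png')[220:360,270:440,::-1];s=cv2.resize(s,None,fx=2.3,fy=3.4,interpolation=cv2.INTER_CUBIC)
im=save('wrist','w8.png');a=cv2.resize(im[200:398,220:420,::-1],None,fx=2,fy=2.4,interpolation=cv2.INTER_CUBIC)
cv2.imwrite('pics/m8.png',np.hstack([a[:475],s[:475]]))
E
```

```text
[0.46604402 0.14671071 0.0549855 ] [-176.84914449    0.19686917   79.69443449] [ -2.15266346 -10.15590836  14.00828802] [-2.302255    0.42300203  0.30476609] 69.59632158279419
```

View pics/m8.png

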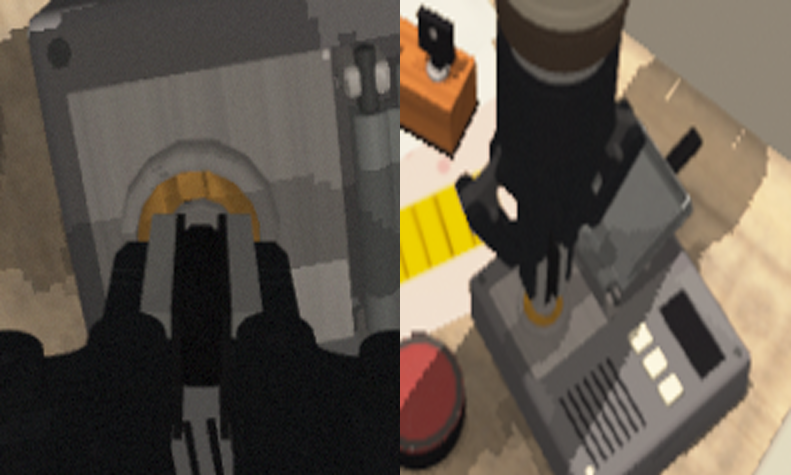

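The cover is folded back, and the plug's keyway follows the tool's heading. The turning torque rose at the stop while the grip held, so I'm handing in.

```bash
python3 -c "
from workcell import *
print(job_done())"
```

```text
the job is handed in; nothing more can be done
None
```

The job is handed in with the cover folded back on its stops, the round key pushed home and turned clockwise to the stop with the grip still holding it; the judge's result was not shown to me.

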